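Push down the bench dogs in order

ROBOT

A 6-joint arm with a two-finger parallel gripper is mounted at the origin on the work surface. World frame = base frame: x ahead of the robot, y to its left, z up, the work surface at z = 0. Lengths are in m, angles in rad, forces in N, time in s.
With the tool pointing down it reaches from about 0.35 to 0.875 m from the base axis. Payload 4.2 kg.
Tool frame: the origin (TCP) lies between the finger pads; the fingertips stand 25 mm ahead of it and the grasp point (between the pads) lies 6 mm ahead of it (arm.tcp_to_tips is the distance from the TCP to the fingertips, in m); z points along the fingers, y is the direction in which the jaws open and shut (so a half turn about z gives the same grasp; the last joint's range is limited). The gripper opens to 85 mm and grips with 20 to 120 N. Pads are 22 mm wide; open, the fingers measure 114 mm over their backs; the gripper's body (76 mm by 85 mm) begins 54 mm behind the grasp point. The pads swing forward as they close: fully open they stand 13 mm farther back than shut.
Start: joints at [1.596, 0.385, 0.008, 0, -1.194, -0.259], TCP at [0.145, 0.608, 0.256] pointing down, gripper open.
Joint ranges: [-3.14, 3.14], [-1.21, 2.06], [-1.07, 1.41], [-3.16, 2.05], [-2.99, -0.16], [-3.1, 3.1]. Speed limits (rad/s): [2.79, 2.79, 3.14, 3.14, 3.14, 3.14].

INTERFACE

Orientations are given as a rotation vector (axis times angle).
In Python, from cell import arm gives the robot as it stands.
- The arm moves only by the shell command python3 -m inch 'ROWS'. ROWS is JSON, a list that holds one entry, the list of rows, each a list of 7 numbers: the shift along the tool's x, y, z in mm, then the turn, a rotation vector about the tool's x, y, z in degrees, then the closure, from -1 (fully open) to 1 (shut). A call has 1 to 20 rows; each row shifts and turns the commanded pose from where the row before left it, along the tool's axes as they then stand; what a row does not reach is not made up. A row lasts 1/12 s, in which the tool goes at most 41.7 mm and 7.16 degrees, less where a joint would pass 70% of its speed; a pose out of reach is approached as far as the arm can. A call with a gripper value outside its range is refused whole. The fingers move at their own pace and stop on an object; the grip force is fixed at half the most. Time passes only in rows, so rows that do not move let the fingers close. It gives the time, the measured TCP pose, the force and the opening at its end, in the units of the state.
- arm.sense(): the state, without advancing time (a new reading comes with each control period).
- arm.snapshot(name): name is "scene" or "side" or "wrist"; returns a dict with "frame" (400x640x3 uint8, red, green, blue), "fx", "fy", "cx", "cy" (pixels), "D" ([k1, k2, p1, p2, k3] as OpenCV has them; the pictures are not rectified), "origin" and "orientation" of the camera in the world. Camera axes: x right, y down, z forward; pixel columns grow to the right and rows downward; lengths in m; the calibration is good to about 2 mm. A picture is of the moment at which its call begins. There is no depth.
- arm.finish_job(): hands the job in, once; it reports no verdict.
The state is a dict: "clock": time; "joint_positions": joint angles; "qd": joint speeds; "effort": joint torques, N m; "tool_pos": TCP position; "tool_rot": TCP orientation; "ft_force": force on the tool from outside, world axes, zero at the start; "torque": the same for the moment, N m; "finger_gap": opening from 0.0 (shut) to 1.0 (fully open).
Only numpy, scipy, OpenCV 4.12 (cv2) and the standard library are available. Lean on these libraries where they do the work, as an engineer would, in place of code of your own. Each camera call takes 0.05 s, during which the arm holds its last target.

TASK

Three steel bench dogs stand proud of the clamping board; push them down with a fingertip, one at a time, until each is fully home: first the one with the wide round head, then the square one, last the small round one. Press lightly, never pull a dog up, and leave the collar, block, hammer and bowl where they are.

Things in the scene. Friction and masses are not known exactly. Their poses are not given: they have to be found in the camera images.
- board: the wooden clamping board, fixed to the bench: 240 (its x) x 380 (its y) mm, top face 60 mm above its origin, which is at the centre of its underside, on the bench. The three bench dogs stand in the half towards its +x; a row of five empty holes runs along its -x edge
- disc_dog_top (a point): centre of the top face of a plain steel bench dog: its head is a flat round disc 44 mm across and 9 mm thick, on an 18 mm round shank with a small stop flange under the head; the point moves with the head. With the dog down home, the top face is 85 mm above the bench (25 mm above the board)
- disc_dog (a joint): how far that dog is pushed down, m: 0 standing up (121 mm from bench to top face), 0.036 down home (a firm stop: the flange under its head rests on its seat ring). It starts 0 to 5 mm down. A push of about 3 N moves it and it stays where it is left; it can also be pulled up 15 mm beyond 0. The head is sprung: once the dog is home, pressing on with over 6 N sinks the head up to 8 mm further, 1 mm per N, and it springs back when let go
- disc_dog_seat: that dog's dark steel seat ring, fixed on the board: 56 mm across, 3 mm thick, origin at the centre of its underside, 60 mm above the bench
- square_dog_top (a point): centre of the top face of a plain steel bench dog: its head is a flat square 34 x 34 mm and 9 mm thick, on an 18 mm round shank with a small stop flange under the head; the point moves with the head. With the dog down home, the top face is 85 mm above the bench (25 mm above the board)
- square_dog (a joint): how far that dog is pushed down, m: 0 standing up (113 mm from bench to top face), 0.028 down home (a firm stop: the flange under its head rests on its seat ring). It starts 0 to 5 mm down. A push of about 3 N moves it and it stays where it is left; it can also be pulled up 15 mm beyond 0. The head is sprung: once the dog is home, pressing on with over 6 N sinks the head up to 8 mm further, 1 mm per N, and it springs back when let go
- square_dog_seat: that dog's dark steel seat ring, fixed on the board: 56 mm across, 3 mm thick, origin at the centre of its underside, 60 mm above the bench
- button_dog_top (a point): centre of the top face of a plain steel bench dog: its head is a small flat round cap 25 mm across and 9 mm thick, on an 18 mm round shank with a small stop flange under the head; the point moves with the head. With the dog down home, the top face is 85 mm above the bench (25 mm above the board)
- button_dog (a joint): how far that dog is pushed down, m: 0 standing up (107 mm from bench to top face), 0.022 down home (a firm stop: the flange under its head rests on its seat ring). It starts 0 to 5 mm down. A push of about 3 N moves it and it stays where it is left; it can also be pulled up 15 mm beyond 0. The head is sprung: once the dog is home, pressing on with over 6 N sinks the head up to 8 mm further, 1 mm per N, and it springs back when let go
- button_dog_seat: that dog's dark steel seat ring, fixed on the board: 56 mm across, 3 mm thick, origin at the centre of its underside, 60 mm above the bench
- collar: bystander: loose steel collar, a plain ring 52 mm across, 26 mm high, lying on the board's -x half; origin at the centre of its underside
- block: bystander: loose dark steel block 30 x 50 x 20 mm on the board's -x half; origin at the centre of its underside
- hammer: bystander: hammer, 260 mm long, lying on the bench beside the board's +y end, handle to its -x; origin under its middle
- bowl: bystander: metal bowl, 110 mm across, 45 mm high, on the bench beside the board's -y end; origin at the centre of its underside

How it is judged:
By the outcome, as a careful person would: the job done as asked, in the order asked, and still so for the second after the job is handed in, with the robot touching nothing.
It also fails if it takes over 45 s, if anything falls off the work surface, if the arm or the gripper's body presses on something with over 40 N, if the wrist force passes 120 N, or if a joint passes its speed limit or range.

## Working session

There is one attempt and no reset: what is moved stays moved. The work goes in short steps, Python scripts to look and compute and a shell command to move; the robot and the scene stay as the last step left them, time stands still between calls to the robot, and variables do not carry over. Pictures are saved under pics/ and viewed, and the job is handed in when it is done.

```bash
ls; mkdir -p pics; cat > h.py <<'E'
import numpy as np, cv2
from scipy.spatial.transform import Rotation as R
from cell import arm
E
python3 - <<'E'
from h import *
import pickle
print(arm.sense())
for n in ["scene","side","wrist"]:
    s=arm.snapshot(n); cv2.imwrite(f"pics/{n}0.png",s["frame"][:,:,::-1]); pickle.dump(s,open(f"{n}0.pkl","wb"))
    print(n,{k:v for k,v in s.items() if k!="frame"})
E
```

```text
pics
{'clock': 0.0, 'joint_positions': array([ 1.59562588e+00,  3.85571836e-01,  6.60883032e-03, -5.10389257e-04,
       -1.19398373e+00, -2.58586788e-01]), 'qd': array([ 2.30148436e-04, -3.90369535e-04,  1.08255084e-03, -6.30583484e-04,
       -1.73270260e-04, -9.77919684e-06]), 'effort': array([ 4.65431967e-04, -3.92290735e+01,  1.88402277e+01,  4.18621972e+00,
       -4.63305201e-03,  7.24967009e-06]), 'tool_pos': array([0.14463306, 0.60748696, 0.25520395]), 'tool_rot': array([ 3.11794367e+00, -3.66387083e-01, -2.60432611e-04]), 'ft_force': array([ 0.0500066 ,  0.21554571, -0.92333663]), 'torque': array([-0.01489209,  0.00509905, -0.05227448]), 'finger_gap': 0.9997011638074473}
scene {'fx': 371.6490513746402, 'fy': 371.6490513746402, 'cx': 323.07493341692583, 'cy': 199.84343942057188, 'D': array([-0.06110429,  0.        ,  0.        ,  0.        ,  0.        ]), 'origin': array([1.1454737 , 0.05809397, 0.7400569 ]), 'orientation': array([-1.70761426, -1.85037156,  0.76128757])}
side {'fx': 425.9760645874455, 'fy': 425.9760645874455, 'cx': 321.44649446358386, 'cy': 204.88648740483077, 'D': array([-0.01096662,  0.        ,  0.        ,  0.        ,  0.        ]), 'origin': array([0.06938888, 0.59669608, 0.78985735]), 'orientation': array([-0.91714808,  2.48632368, -1.09324242])}
wrist {'fx': 331.2340743871279, 'fy': 331.2340743871279, 'cx': 320.5482435408738, 'cy': 197.16133649120871, 'D': array([-0.0402862,  0.       ,  0.       ,  0.       ,  0.       ]), 'origin': array([0.21783789, 0.59075415, 0.37249481]), 'orientation': array([ 1.81968796, -2.30562629, -0.34294682])}
```

View pics/scene0.png

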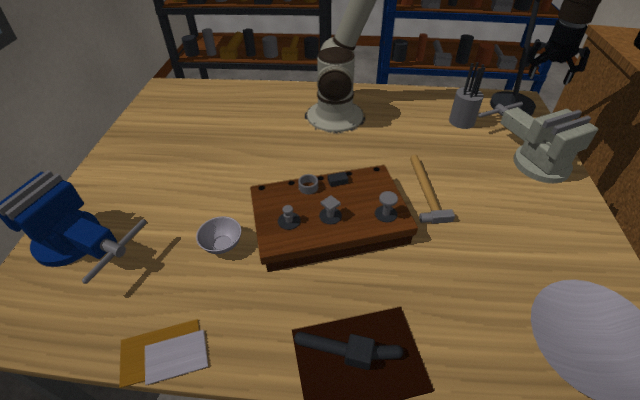

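View pics/side0.png

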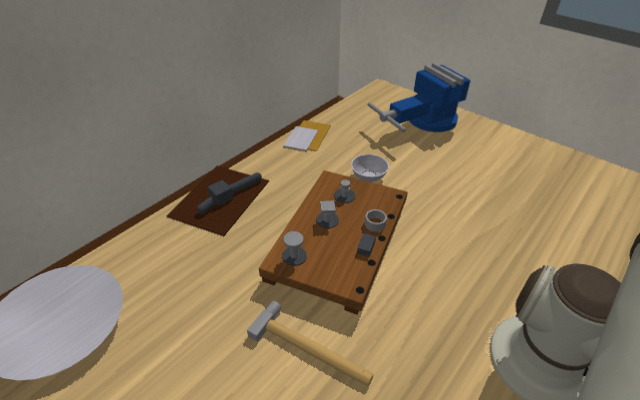

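View pics/wrist0.png

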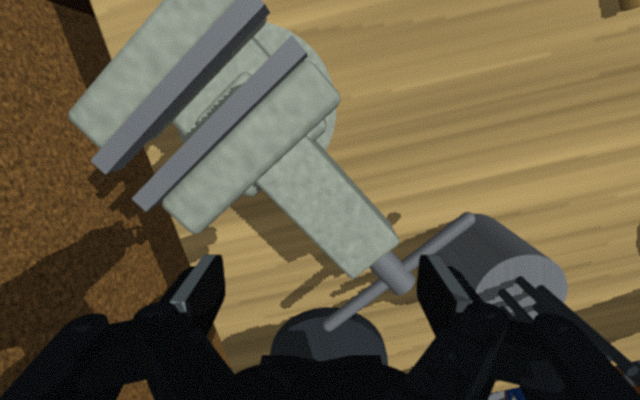

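The scene view shows the disc head at about (388,198), the square at (331,203) and the button at (288,210). The side view has them at about (293,240), (327,206) and (346,185). The hammer lies at the board's +y end and the bowl at its -y end. Next I'll segment the heads in enlarged crops.

```bash
python3 - <<'E'
from h import *
a=cv2.imread("pics/scene0.png")[155:275,240:440]; b=cv2.imread("pics/side0.png")[165:285,250:430]
cv2.imwrite("pics/sc_crop.png",cv2.resize(a,None,fx=4,fy=4,interpolation=cv2.INTER_CUBIC))
cv2.imwrite("pics/si_crop.png",cv2.resize(b,None,fx=4,fy=4,interpolation=cv2.INTER_CUBIC))
E
```

```text
(no output)
```

View pics/sc_crop.png

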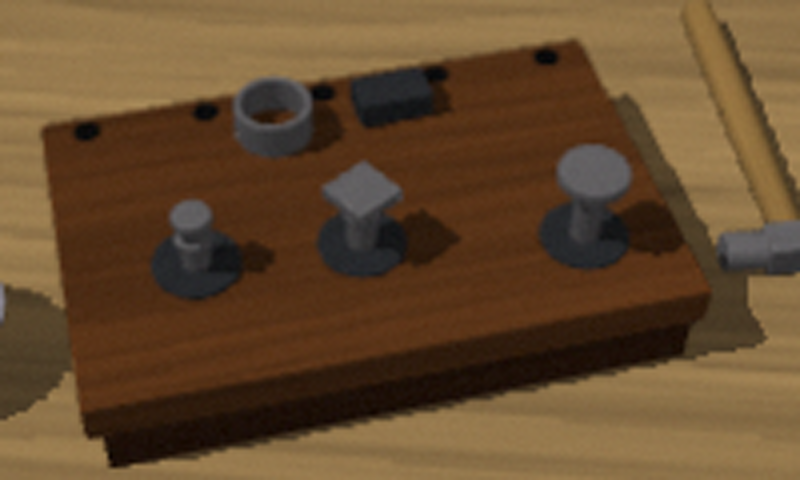

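View pics/si_crop.png

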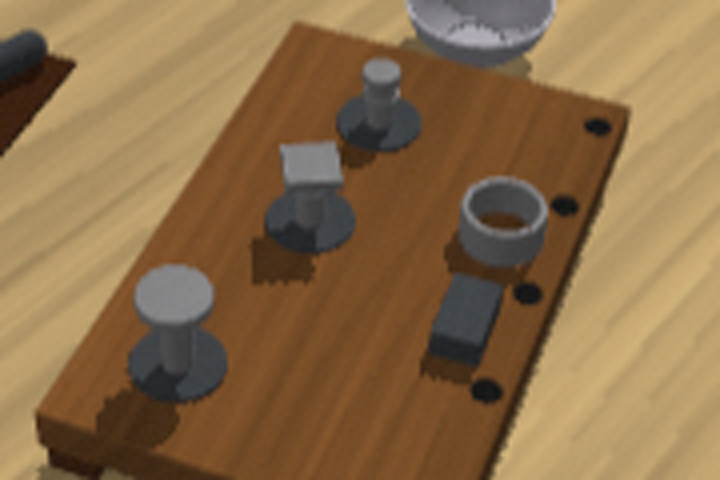

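```bash
cat >> h.py <<'E'
def ray(s,uv):
    K=np.array([[s["fx"],0,s["cx"]],[0,s["fy"],s["cy"]],[0,0,1]])
    p=cv2.undistortPoints(np.array([[uv]],float),K,np.asarray(s["D"],float))[0,0]
    d=R.from_rotvec(s["orientation"]).as_matrix()@np.array([p[0],p[1],1]); return np.array(s["origin"]),d/np.linalg.norm(d)
def tri(*obs):
    A=np.zeros((3,3));b=np.zeros(3);L=[ray(s,uv) for s,uv in obs]
    for o,d in L:
        P=np.eye(3)-np.outer(d,d);A+=P;b+=P@o
    x=np.linalg.solve(A,b)
    return x,[np.linalg.norm(np.cross(x-o,d))*1e3 for o,d in L]
def onz(s,uv,z):
    o,d=ray(s,uv);return o+d*(z-o[2])/d[2]
def blobs(s,roi,thr,amin=15):
    x0,y0,x1,y1=roi
    h=cv2.cvtColor(s["frame"],cv2.COLOR_RGB2HSV)[y0:y1,x0:x1]
    m=((h[...,1]<70)&(h[...,2]>thr)).astype(np.uint8)
    n,l,st,c=cv2.connectedComponentsWithStats(m)
    return [(st[i,4],st[i,:4]+[x0,y0,0,0],c[i]+[x0,y0]) for i in range(1,n) if st[i,4]>=amin]
E
python3 - <<'E'
from h import *
import pickle
sc=pickle.load(open("scene0.pkl","rb"));si=pickle.load(open("side0.pkl","rb"))
def V(s,p): 
    f=s["frame"]; return f[p[1],p[0]]
print("top",[V(sc,p) for p in [(389,197),(330,201),(287,208)]],"rim/shank",[V(sc,p) for p in [(389,204),(386,212),(331,207)]])
print("top",[V(si,p) for p in [(294,237),(327,204),(345,182)]],"rim/shank",[V(si,p) for p in [(294,246),(294,253)]])
for t in (85,95,105,115):
    print(t,"scene",[(a,c.round(1)) for a,_,c in blobs(sc,(270,188,402,225),t)])
    print(t,"side",[(a,c.round(1)) for a,_,c in blobs(si,(280,175,357,262),t)])
for n,u,v in [("disc",(388.75,197.75),(293.75,238.2)),("sq",(330.5,202.1),(327.7,205.2)),("btn",(287.5,208.5),(345.5,182.5))]:
    x,e=tri((sc,u),(si,v));print(n,x.round(4),np.round(e,1))
# seats: ring ellipse centres at z=.063
for n,u,v in [("disc",(386.2,213.8),(294.6,255.8)),("sq",(330.5,215),(327.5,220)),("btn",(289,221),(344.8,195.5))]:
    print(n,"seat",tri((sc,u),(si,v))[0].round(4),onz(sc,u,.063).round(4),onz(si,v,.063).round(4))
# board corners
for u in [(250.5,187),(384,165),(417,228),(261,256.5)]: print(onz(sc,u,.06).round(4))
E
```

```text
top [array([ 99,  95, 100], dtype=uint8), array([98, 95, 95], dtype=uint8), array([95, 93, 95], dtype=uint8)] rim/shank [array([72, 70, 72], dtype=uint8), array([56, 55, 55], dtype=uint8), array([97, 96, 96], dtype=uint8)]
top [array([136, 136, 137], dtype=uint8), array([134, 133, 134], dtype=uint8), array([132, 132, 134], dtype=uint8)] rim/shank [array([80, 79, 80], dtype=uint8), array([66, 65, 65], dtype=uint8)]
85 scene [(np.int32(183), array([388.1, 197.1])), (np.int32(141), array([330. , 201.8])), (np.int32(54), array([287. , 208.1]))]
85 side [(np.int32(51), array([344.8, 182.6])), (np.int32(147), array([327.4, 205.4])), (np.int32(236), array([292.9, 238.3]))]
95 scene [(np.int32(147), array([387.8, 197.1])), (np.int32(110), array([330.3, 201.8])), (np.int32(35), array([286.7, 208.5]))]
95 side [(np.int32(47), array([345.1, 182.4])), (np.int32(146), array([327.5, 205.4])), (np.int32(231), array([293. , 238.2]))]
105 scene []
105 side [(np.int32(44), array([345. , 182.2])), (np.int32(133), array([327.3, 205. ])), (np.int32(226), array([292.9, 238.1]))]
115 scene []
115 side [(np.int32(41), array([345., 182.])), (np.int32(130), array([327.5, 204.9])), (np.int32(215), array([292.9, 237.8]))]
disc [0.519  0.1565 0.1154] [0.3 0.3]
sq [0.5363 0.0203 0.1071] [0.5 0.5]
btn [ 0.56   -0.079   0.1018] [0.7 0.7]
disc seat [0.5187 0.1571 0.0585] [0.5229 0.1565 0.063 ] [0.5159 0.1598 0.063 ]
sq seat [0.5349 0.021  0.0596] [0.5372 0.0203 0.063 ] [0.5329 0.0248 0.063 ]
btn seat [ 0.5601 -0.0789  0.0577] [ 0.5644 -0.0783  0.063 ] [ 0.5566 -0.0735  0.063 ]
[ 0.451  -0.1988  0.06  ]
[0.3343 0.1574 0.06  ]
[0.5606 0.2288 0.06  ]
[ 0.671 -0.126  0.06 ]
```

```bash
python3 -m inch '[[[0,0,-22,0,0,0,1],[0,0,-22,0,0,0,1],[23,23.5,0,0,0,0,1],[23,23.5,0,0,0,0,1],[23,23.5,0,0,0,0,1],[23,23.5,0,0,0,0,1],[23,23.5,0,0,0,0,1],[23,23.5,0,0,0,0,1],[23,23.5,0,0,0,0,1],[23,23.5,0,0,0,0,1],[23,23.5,0,0,0,0,1],[23,23.5,0,0,0,0,1],[23,23.5,0,0,0,0,1],[23,23.5,0,0,0,0,1],[23,23.5,0,0,0,0,1],[23,23.5,0,0,0,0,1],[23,23.5,0,0,0,0,1],[23,23.5,0,0,0,0,1],[23,23.5,0,0,0,0,1],[0,0,0,0,0,0,1]]]'
python3 - <<'E'
from h import *
import pickle
print(arm.tcp_to_tips, arm.sense())
s=arm.snapshot("wrist"); cv2.imwrite("pics/wrist1.png",s["frame"][:,:,::-1]); pickle.dump(s,open("wrist1.pkl","wb"))
E
```

```text
clock: 1.82
tool_pos: [0.434, 0.1251, 0.3]
tool_rot: [3.118, -0.375, -0.001]
ft_force: [0.3, -0.3, -0.9]
finger_gap: -0.002
0.025 {'clock': 1.8167, 'joint_positions': array([ 6.42810031e-01,  5.18098985e-02, -3.17285174e-01,  7.03411414e-04,
       -1.20293741e+00,  6.88268543e-01]), 'qd': array([ 0.07588269, -0.01037925, -0.01144391, -0.02339291,  0.00559384,
       -0.08355199]), 'effort': array([ -1.17263183, -22.02005446,  18.8985461 ,   4.3285042 ,
        -0.04516776,   0.36854882]), 'tool_pos': array([0.43395501, 0.12512778, 0.29997364]), 'tool_rot': array([ 3.11778193e+00, -3.75093005e-01, -6.91487083e-04]), 'ft_force': array([ 0.28632537, -0.33235689, -0.89844742]), 'torque': array([ 0.08560689, -0.03629212,  0.02966467]), 'finger_gap': -0.0015031135636747938}
```

View pics/wrist1.png

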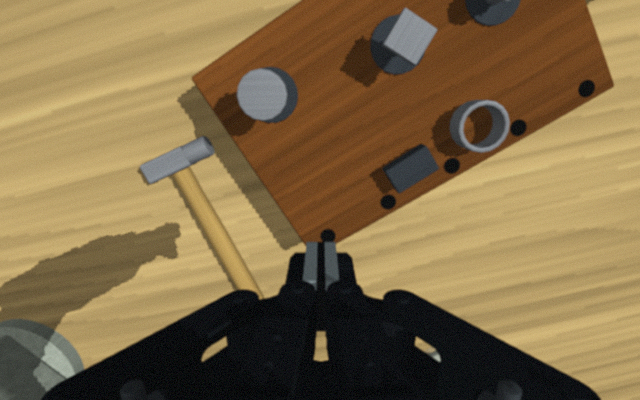

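Wrist view: the disc top is at about (263,95), the square at (411,37), and the button is cut off at the top right near (493,3). I'll shift to a second viewpoint that covers all three.

```bash
python3 -m inch '[[[20,20,0,0,0,0,1],[20,20,0,0,0,0,1],[20,20,0,0,0,0,1],[0,0,0,0,0,0,1],[0,0,0,0,0,0,1],[0,0,0,0,0,0,1]]]'
python3 - <<'E'
from h import *
import pickle
s=arm.snapshot("wrist"); cv2.imwrite("pics/wrist2.png",s["frame"][:,:,::-1]); pickle.dump(s,open("wrist2.pkl","wb"))
w1=pickle.load(open("wrist1.pkl","rb"))
for t in (85,100,115,130):
    print(t,[(a,c.round(1)) for a,_,c in blobs(w1,(170,0,545,140),t,60)])
    print(t,[(a,c.round(1)) for a,_,c in blobs(s,(100,0,545,220),t,60)])
E
```

```text
clock: 2.37
tool_pos: [0.4767, 0.0571, 0.3001]
tool_rot: [-3.12, 0.366, 0.001]
ft_force: [0.2, -0.9, 0.2]
finger_gap: 0.002
85 [(np.int32(1710), array([410.1,  35.8])), (np.int32(2073), array([261.8,  93.9])), (np.int32(543), array([484.5, 116.7]))]
85 [(np.int32(273), array([538.8,  10.2])), (np.int32(710), array([446.8,  51.1])), (np.int32(1547), array([345. , 104.4])), (np.int32(1852), array([205.5, 158.2])), (np.int32(824), array([422.9, 181.7])), (np.int32(1352), array([140.1, 202. ]))]
100 [(np.int32(1669), array([410.3,  35.7])), (np.int32(2018), array([261.6,  93.8])), (np.int32(485), array([484.8, 116.9]))]
100 [(np.int32(258), array([539.1,  10.2])), (np.int32(629), array([448.1,  51. ])), (np.int32(1489), array([345. , 104.4])), (np.int32(1780), array([205.2, 158.3])), (np.int32(698), array([423.5, 182. ])), (np.int32(1332), array([139.7, 202.2]))]
115 [(np.int32(1624), array([410.6,  35.6])), (np.int32(1958), array([261.5,  93.7])), (np.int32(414), array([484.9, 116.8]))]
115 [(np.int32(245), array([539.2,   9.9])), (np.int32(604), array([448.3,  50.9])), (np.int32(1437), array([345. , 104.4])), (np.int32(1711), array([204.9, 158.5])), (np.int32(610), array([423.9, 182.4])), (np.int32(1227), array([137.8, 202.8]))]
130 [(np.int32(1527), array([410.3,  35.7])), (np.int32(1841), array([261.7,  93.9])), (np.int32(273), array([484.3, 115.4]))]
130 [(np.int32(239), array([539.3,   9.9])), (np.int32(567), array([448.5,  50.8])), (np.int32(1377), array([345. , 104.3])), (np.int32(1630), array([204.7, 158.4])), (np.int32(473), array([423.9, 181.3])), (np.int32(1071), array([135.4, 203.7]))]
```

View pics/wrist2.png

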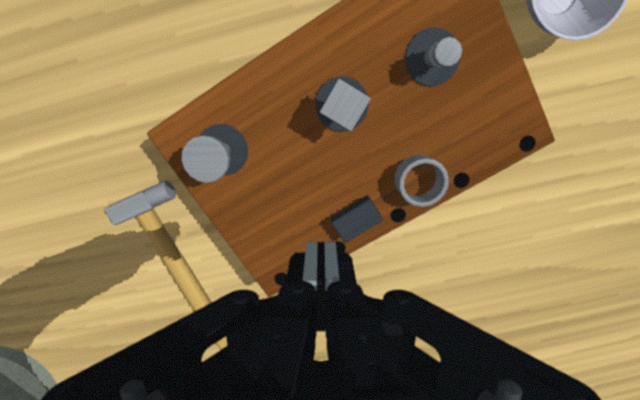

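All three heads are visible: disc (205,158), square (345,104), button (448,51). Triangulating from all the views.

```bash
python3 - <<'E'
from h import *
import pickle
sc,si,w1,w2=[pickle.load(open(n+".pkl","rb")) for n in("scene0","side0","wrist1","wrist2")]
P={"disc":[(sc,(388.4,197.4)),(si,(292.9,238)),(w1,(261.6,93.8)),(w2,(204.8,158.4))],
"sq":[(sc,(330.2,201.9)),(si,(327.5,205)),(w1,(410.4,35.7)),(w2,(345,104.4))],
"btn":[(sc,(287,208.3)),(si,(345,182.3)),(w2,(448.3,50.9))]}
for n,o in P.items():
    x,e=tri(*o);print(n,"all",x.round(4),np.round(e,1))
    if n!="btn":
        x,e=tri(*o[2:]);print(n,"wrist pair",x.round(4),np.round(e,1))
    for k in range(2): 
        x,e=tri(o[k],o[-1]);print("  pair",k,x.round(4),np.round(e,1))
    z={"disc":.118,"sq":.111,"btn":.105}[n]
    print("  onz",[onz(s,u,z)[:2].round(4) for s,u in o])
t=arm.sense();M=R.from_rotvec(t["tool_rot"]).as_matrix();print(M.round(4))
d,_=tri(*P["disc"]);print("delta tool mm",(M.T@(np.array([d[0],d[1],.165])-t["tool_pos"])*1e3).round(1),t["ft_force"].round(2))
E
```

```text
disc all [0.5207 0.1566 0.1166] [1.4 1.  0.6 0.6]
disc wrist pair [0.5213 0.1571 0.1156] [0. 0.]
  pair 0 [0.5216 0.1555 0.119 ] [0.2 0.2]
  pair 1 [0.521  0.157  0.1153] [0.2 0.2]
  onz [array([0.5207, 0.1555]), array([0.519 , 0.1587]), array([0.5212, 0.1567]), array([0.5215, 0.1561])]
sq all [0.5373 0.0203 0.1078] [1.3 0.8 0.5 0.5]
sq wrist pair [0.5378 0.0204 0.1073] [0. 0.]
  pair 0 [0.5378 0.02   0.1097] [0.6 0.6]
  pair 1 [0.5376 0.0203 0.1065] [0.1 0.1]
  onz [array([0.5391, 0.0194]), array([0.5344, 0.024 ]), array([0.5374, 0.0215]), array([0.5379, 0.0207])]
btn all [ 0.5613 -0.0792  0.1026] [1.9 1.5 0.6]
  pair 0 [ 0.5616 -0.0794  0.1043] [1. 1.]
  pair 1 [ 0.5621 -0.0794  0.1006] [0.3 0.3]
  onz [array([ 0.5617, -0.0803]), array([ 0.5591, -0.0748]), array([ 0.5617, -0.078 ])]
[[ 9.731e-01 -2.304e-01 -3.000e-04]
 [-2.304e-01 -9.731e-01  2.000e-04]
 [-3.000e-04 -1.000e-04 -1.000e+00]]
delta tool mm [  20.1 -106.8  135.2] [0.37 0.47 0.28]
```

The heights agree with the text: disc 116–119 mm (116–121 expected), square about 108 (108–113), button about 103 (102–107). The xy positions agree to about 2 mm. Moving above the disc dog with the fingers shut.

```bash
python3 -m inch '[[[4,-21,0,0,0,0,1],[4,-21.5,0,0,0,0,1],[4,-21.5,0,0,0,0,1],[4,-21.5,0,0,0,0,1],[4,-21.5,0,0,0,0,1],[0,0,25,0,0,0,1],[0,0,25,0,0,0,1],[0,0,25,0,0,0,1],[0,0,25,0,0,0,1],[0,0,20,0,0,0,1],[0,0,15,0,0,0,1],[0,0,0,0,0,0,1],[0,0,0,0,0,0,1],[0,0,0,0,0,0,1],[0,0,0,0,0,0,1]]]'
python3 - <<'E'
from h import *
print(arm.sense())
for n in ["side","wrist"]:
    s=arm.snapshot(n); f=s["frame"]
    cv2.imwrite(f"pics/{n}3.png",(f if n=="wrist" else cv2.resize(f[150:300,230:430],None,fx=4,fy=4))[:,:,::-1])
for _ in range(3): print(arm.sense()["ft_force"].round(2))
E
```

```text
clock: 3.67
tool_pos: [0.5219, 0.1568, 0.1669]
tool_rot: [-3.119, 0.365, -0.004]
ft_force: [-0.4, 0.5, 0.6]
finger_gap: -0.002
{'clock': 3.6667, 'joint_positions': array([ 5.89607094e-01,  3.32107205e-01, -3.17332984e-01,  3.72568805e-04,
       -9.18259988e-01,  7.48064046e-01]), 'qd': array([-0.00680967, -0.00140191, -0.00107182, -0.00304047,  0.00391999,
        0.00063886]), 'effort': array([ 7.31038442e-02, -3.34166980e+01,  1.59962440e+01,  3.56334105e+00,
       -1.36828272e-03, -8.07528104e-04]), 'tool_pos': array([0.52192396, 0.15680151, 0.16690153]), 'tool_rot': array([-3.11854175,  0.36480375, -0.00400018]), 'ft_force': array([-0.39503114,  0.54520073,  0.55667044]), 'torque': array([-0.01982481,  0.00730714,  0.01122783]), 'finger_gap': -0.0017732941900239912}
[-0.81  0.36 -0.07]
[-0.81  0.36 -0.07]
[-0.81  0.36 -0.07]
```

View pics/side3.png

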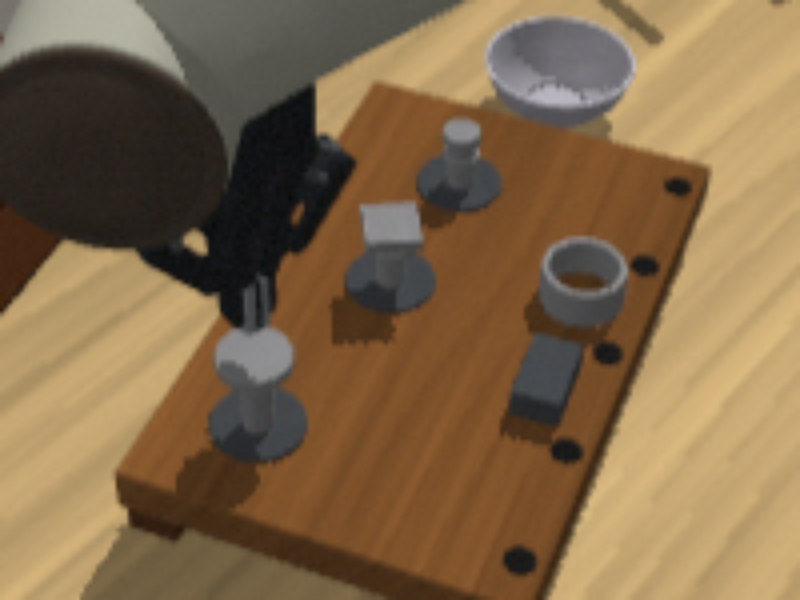

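View pics/wrist3.png

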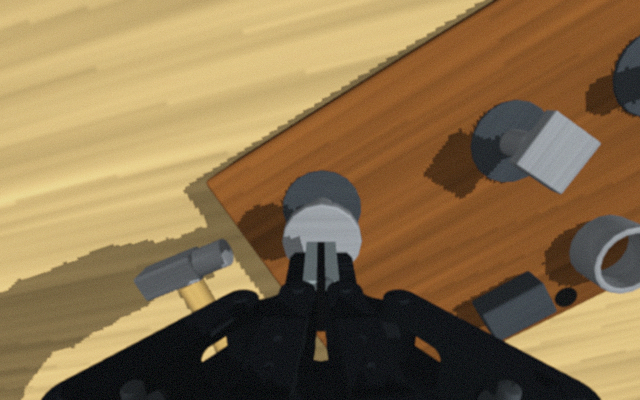

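Fingertips hover centred over the disc head, seen at (322,235) in the wrist view. The force noise is under 1 N, so I can lower gently.

```bash
python3 -m inch '[[[0,0,5,0,0,0,1],[0,0,5,0,0,0,1],[0,0,5,0,0,0,1],[0,0,4,0,0,0,1],[0,0,3,0,0,0,1],[0,0,3,0,0,0,1],[0,0,3,0,0,0,1],[0,0,3,0,0,0,1],[0,0,3,0,0,0,1],[0,0,3,0,0,0,1],[0,0,3,0,0,0,1],[0,0,3,0,0,0,1],[0,0,0,0,0,0,1]]]'
python3 - <<'E'
from h import *
s=arm.snapshot("side"); f=s["frame"];t=arm.sense();print(t["tool_pos"],t["ft_force"])
cv2.imwrite(f"pics/side4.png",cv2.resize(f[150:300,230:430],None,fx=4,fy=4)[:,:,::-1])
E
```

```text
clock: 4.85
tool_pos: [0.5214, 0.156, 0.1216]
tool_rot: [-3.12, 0.367, -0.0]
ft_force: [0.7, 0.4, -0.2]
finger_gap: -0.001
[0.52169918 0.15621848 0.12183659] [-0.06127788  0.49234097  0.35658461]
```

View pics/side4.png

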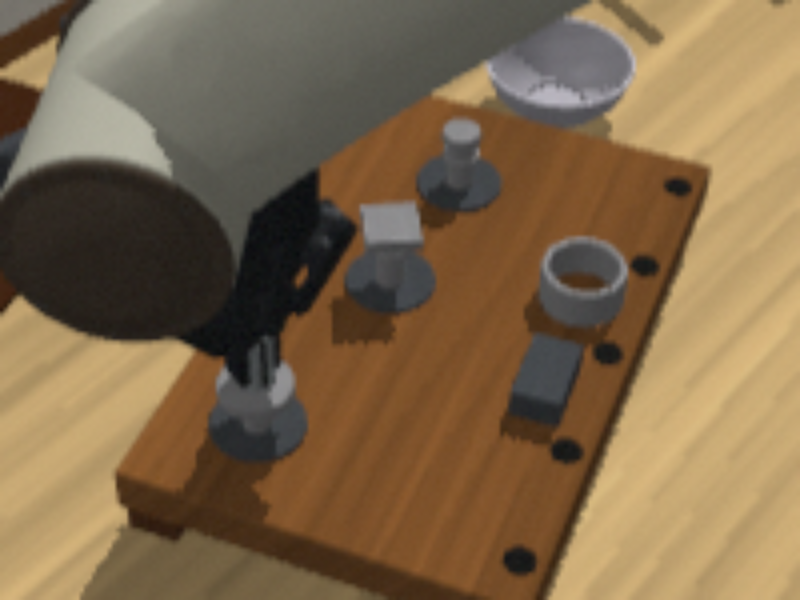

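The disc is descending with the fingertip on it. Continuing in smaller steps.

```bash
python3 -m inch '[[[0,0,2,0,0,0,1],[0,0,2,0,0,0,1],[0,0,2,0,0,0,1],[0,0,2,0,0,0,1],[0,0,1,0,0,0,1],[0,0,0,0,0,0,1],[0,0,0,0,0,0,1]]]'; python3 -m inch '[[[0,0,0.5,0,0,0,1],[0,0,0.5,0,0,0,1],[0,0,0,0,0,0,1]]]';python3 -m inch '[[[0,0,0.5,0,0,0,1],[0,0,0,0,0,0,1]]]'
```

```text
clock: 5.48
tool_pos: [0.5217, 0.1562, 0.1133]
tool_rot: [-3.12, 0.366, -0.001]
ft_force: [0.3, 0.5, 1.5]
finger_gap: -0.002
clock: 5.73
tool_pos: [0.5216, 0.1562, 0.1125]
tool_rot: [-3.12, 0.366, -0.001]
ft_force: [2.4, 0.8, 2.3]
finger_gap: 0.003
clock: 5.9
tool_pos: [0.5216, 0.1562, 0.1119]
tool_rot: [-3.12, 0.366, -0.001]
ft_force: [1.9, 1.3, 2.1]
finger_gap: 0.008
```

```bash
python3 -m inch '[[[0,0,0.5,0,0,0,1],[0,0,0.5,0,0,0,1],[0,0,0,0,0,0,1]]]';python3 -m inch '[[[0,0,0.5,0,0,0,1],[0,0,0,0,0,0,1]]]';python3 -m inch '[[[0,0,0.5,0,0,0,1],[0,0,0,0,0,0,1]]]'
```

```text
clock: 6.15
tool_pos: [0.5215, 0.1561, 0.1108]
tool_rot: [-3.12, 0.366, -0.001]
ft_force: [1.6, 1.0, 2.6]
finger_gap: 0.001
clock: 6.32
tool_pos: [0.5213, 0.156, 0.1103]
tool_rot: [-3.12, 0.366, -0.0]
ft_force: [1.9, 1.7, 2.6]
finger_gap: -0.001
clock: 6.48
tool_pos: [0.5213, 0.156, 0.1101]
tool_rot: [3.12, -0.366, 0.0]
ft_force: [0.7, 1.2, 4.6]
finger_gap: 0.0
```

```bash
python3 -m inch '[[[0,0,0.5,0,0,0,1],[0,0,0,0,0,0,1],[0,0,0,0,0,0,1]]]'; python3 - <<'E'
from h import *
s=arm.snapshot("side"); f=s["frame"];t=arm.sense();print(t["tool_pos"],t["ft_force"])
cv2.imwrite(f"pics/side5.png",cv2.resize(f[150:300,230:430],None,fx=4,fy=4)[:,:,::-1])
E
```

```text
clock: 6.73
tool_pos: [0.5214, 0.156, 0.1098]
tool_rot: [-3.12, 0.366, -0.0]
ft_force: [0.9, 0.8, 6.1]
finger_gap: 0.0
[0.52134033 0.15597112 0.10983034] [0.43800003 1.35255077 6.43392806]
```

View pics/side5.png

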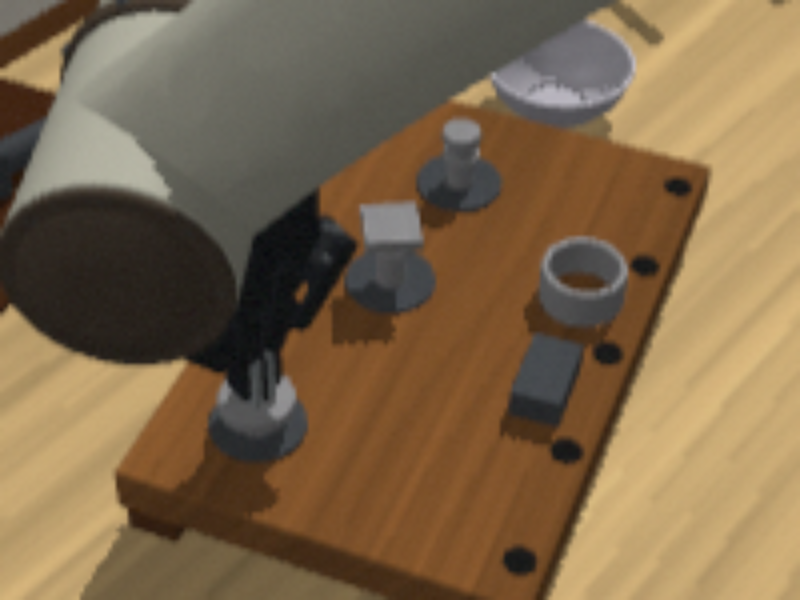

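The force rose from 2.6 to 6.4 N over less than 0.5 mm, at tip height 84.8 mm (home is 85): the disc is home. Lifting and moving to the square dog.

```bash
python3 -m inch '[[[0,0,-2,0,0,0,1],[0,0,-8,0,0,0,1],[0,0,-20,0,0,0,1],[0,0,-20,0,0,0,1],[0,0,-20,0,0,0,1],[0,0,0,0,0,0,1],[9.4,25.6,0,0,0,0,1],[9.4,25.6,0,0,0,0,1],[9.4,25.7,0,0,0,0,1],[9.4,25.7,0,0,0,0,1],[9.4,25.7,0,0,0,0,1],[0,0,0,0,0,0,1],[0,0,0,0,0,0,1],[0,0,15,0,0,0,1],[0,0,10,0,0,0,1],[0,0,0,0,0,0,1],[0,0,0,0,0,0,1]]]'; python3 - <<'E'
from h import *
import pickle
s=arm.snapshot("side"); f=s["frame"];t=arm.sense();print(t["tool_pos"],t["ft_force"])
cv2.imwrite(f"pics/side6.png",cv2.resize(f[150:300,230:430],None,fx=4,fy=4)[:,:,::-1])
sc=arm.snapshot("scene"); w=arm.snapshot("wrist"); cv2.imwrite("pics/wrist6.png",w["frame"][:,:,::-1])
pickle.dump((sc,s,w),open("v6.pkl","wb"))
print([(a,c.round(1)) for a,_,c in blobs(s,(280,225,310,265),105)],[(a,c.round(1)) for a,_,c in blobs(sc,(370,185,402,225),85)])
E
```

```text
clock: 8.2
tool_pos: [0.5366, 0.0207, 0.1534]
tool_rot: [3.119, -0.365, -0.004]
ft_force: [0.6, 0.0, 0.3]
finger_gap: 0.004
[0.53712429 0.02074838 0.15413805] [-0.15641248 -0.01313889 -0.47271241]
[] []
```

View pics/side6.png

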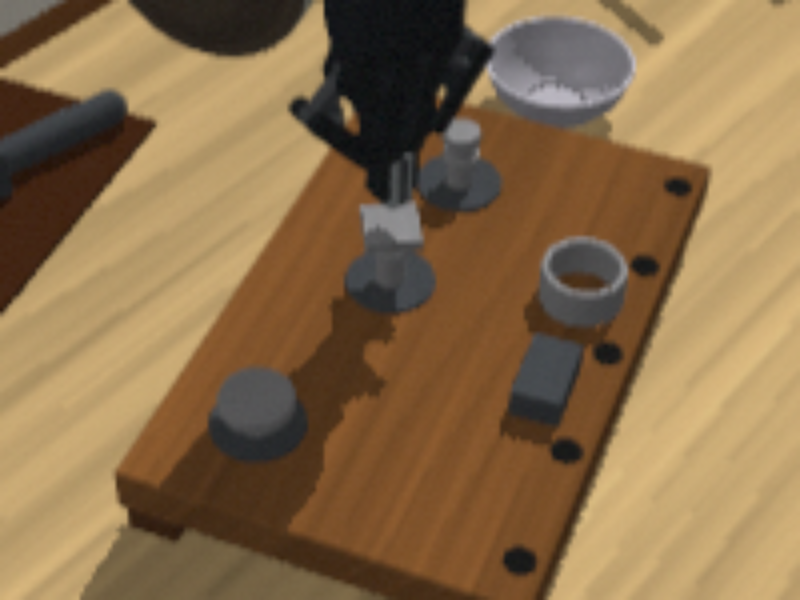

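View pics/wrist6.png

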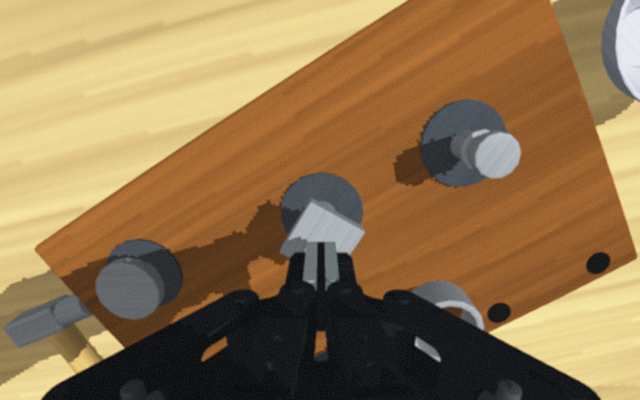

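The disc dog is down (in shadow, centre about (252,402) in the crop). The tips are over the square head at (322,230) in the wrist view. Pressing the square.

```bash
python3 -m inch '[[[0,0,5,0,0,0,1],[0,0,5,0,0,0,1],[0,0,4,0,0,0,1],[0,0,3,0,0,0,1],[0,0,3,0,0,0,1],[0,0,3,0,0,0,1],[0,0,3,0,0,0,1],[0,0,3,0,0,0,1],[0,0,3,0,0,0,1],[0,0,2,0,0,0,1],[0,0,2,0,0,0,1],[0,0,0,0,0,0,1],[0,0,0,0,0,0,1]]]'; python3 -m inch '[[[0,0,1,0,0,0,1],[0,0,1,0,0,0,1],[0,0,0,0,0,0,1]]]'
```

```text
clock: 9.43
tool_pos: [0.5375, 0.0203, 0.118]
tool_rot: [-3.12, 0.366, -0.001]
ft_force: [-0.9, 0.2, 0.4]
finger_gap: -0.001
clock: 9.68
tool_pos: [0.5377, 0.0204, 0.1164]
tool_rot: [-3.12, 0.366, -0.001]
ft_force: [0.8, 0.9, 1.5]
finger_gap: -0.002
```

```bash
python3 -m inch '[[[0,0,1,0,0,0,1],[0,0,1,0,0,0,1],[0,0,1,0,0,0,1],[0,0,0,0,0,0,1]]]'; python3 -m inch '[[[0,0,1,0,0,0,1],[0,0,0.5,0,0,0,1],[0,0,0,0,0,0,1]]]';python3 -m inch '[[[0,0,0.5,0,0,0,1],[0,0,0,0,0,0,1]]]'
```

```text
clock: 10.02
tool_pos: [0.5377, 0.0204, 0.1134]
tool_rot: [-3.12, 0.366, -0.001]
ft_force: [1.2, -0.4, 1.6]
finger_gap: 0.003
clock: 10.27
tool_pos: [0.5377, 0.0203, 0.1118]
tool_rot: [-3.12, 0.366, -0.001]
ft_force: [0.6, -1.3, 1.7]
finger_gap: -0.001
clock: 10.43
tool_pos: [0.5377, 0.0203, 0.1114]
tool_rot: [-3.12, 0.366, -0.001]
ft_force: [1.6, 0.5, 2.7]
finger_gap: -0.002
```

```bash
python3 - <<'E'
from h import *
s=arm.snapshot("side"); f=s["frame"];t=arm.sense();print(t["tool_pos"],t["ft_force"])
cv2.imwrite(f"pics/side7.png",cv2.resize(f[150:300,230:430],None,fx=4,fy=4)[:,:,::-1])
E
```

```text
[0.53765739 0.02035919 0.11136787] [0.84538032 0.13448423 1.10277089]
```

View pics/side7.png

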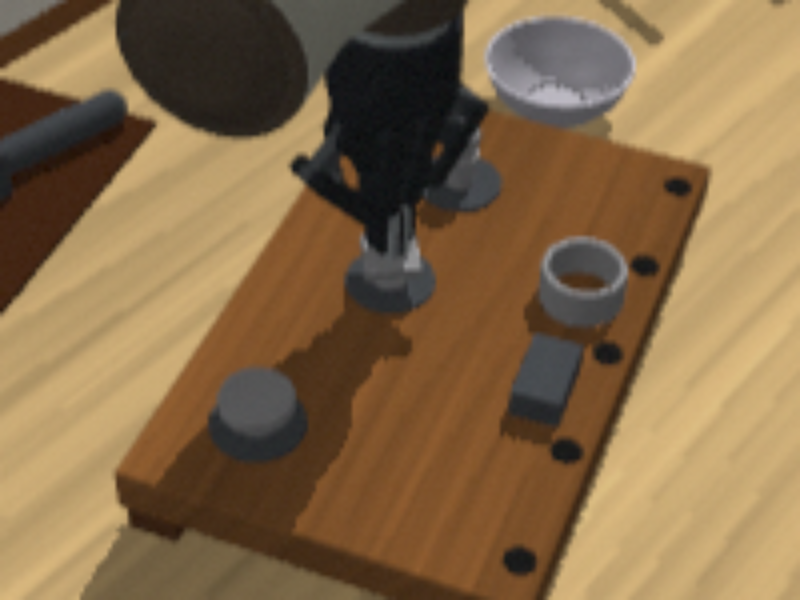

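The square head is going down under the fingertips at about (390,250). About 1.4 mm is left.

```bash
python3 -m inch '[[[0,0,0.5,0,0,0,1],[0,0,0.5,0,0,0,1],[0,0,0,0,0,0,1]]]'; python3 -m inch '[[[0,0,0.5,0,0,0,1],[0,0,0,0,0,0,1],[0,0,0,0,0,0,1]]]';python3 -m inch '[[[0,0,0.5,0,0,0,1],[0,0,0,0,0,0,1],[0,0,0,0,0,0,1]]]'
```

```text
clock: 10.73
tool_pos: [0.5376, 0.0203, 0.1104]
tool_rot: [-3.12, 0.366, -0.001]
ft_force: [2.0, -0.7, 3.2]
finger_gap: -0.002
clock: 10.98
tool_pos: [0.5376, 0.0203, 0.1101]
tool_rot: [-3.12, 0.366, -0.001]
ft_force: [1.6, 0.9, 4.0]
finger_gap: 0.004
clock: 11.23
tool_pos: [0.5377, 0.0203, 0.1098]
tool_rot: [-3.12, 0.366, -0.002]
ft_force: [0.6, 0.7, 5.8]
finger_gap: 0.001
```

The square dog is at the same stop signature: 5.8 N at tip height 84.8 mm. On to the button.

```bash
python3 -m inch '[[[0,0,-2,0,0,0,1],[0,0,-8,0,0,0,1],[0,0,-20,0,0,0,1],[0,0,-20,0,0,0,1],[0,0,-15,0,0,0,1],[0,0,0,0,0,0,1],[9.3,18.3,0,0,0,0,1],[9.3,18.3,0,0,0,0,1],[9.3,18.3,0,0,0,0,1],[9.3,18.3,0,0,0,0,1],[9.2,18.2,0,0,0,0,1],[0,0,0,0,0,0,1],[0,0,0,0,0,0,1],[0,0,15,0,0,0,1],[0,0,10,0,0,0,1],[0,0,0,0,0,0,1],[0,0,0,0,0,0,1]]]'; python3 - <<'E'
from h import *
import pickle
s=arm.snapshot("side"); f=s["frame"];t=arm.sense();print(t["tool_pos"],t["ft_force"])
cv2.imwrite(f"pics/side8.png",cv2.resize(f[150:300,230:430],None,fx=4,fy=4)[:,:,::-1])
w=arm.snapshot("wrist"); cv2.imwrite("pics/wrist8.png",w["frame"][:,:,::-1])
E
```

```text
clock: 12.65
tool_pos: [0.5604, -0.0789, 0.1483]
tool_rot: [3.12, -0.365, -0.004]
ft_force: [0.9, 0.6, 0.5]
finger_gap: -0.004
[ 0.56102742 -0.07890176  0.14909196] [ 0.12731853 -0.05572803  0.51954255]
```

View pics/side8.png

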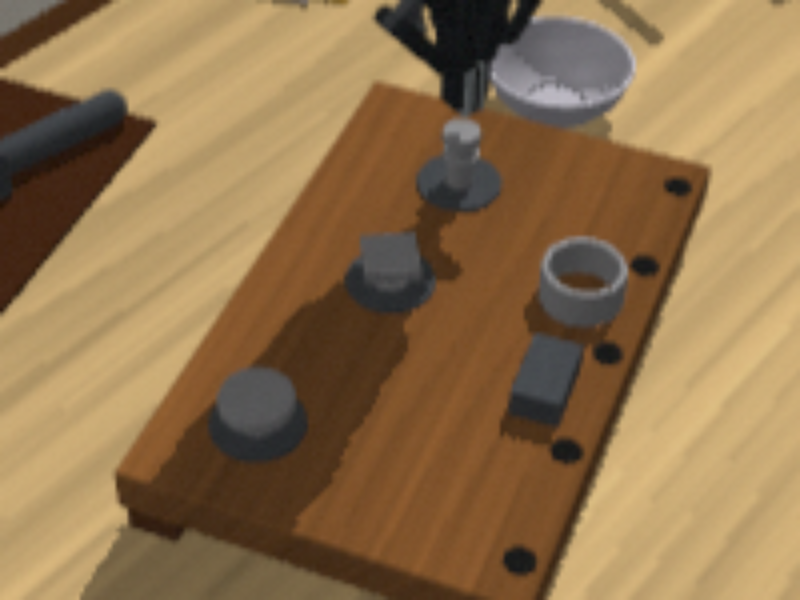

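View pics/wrist8.png

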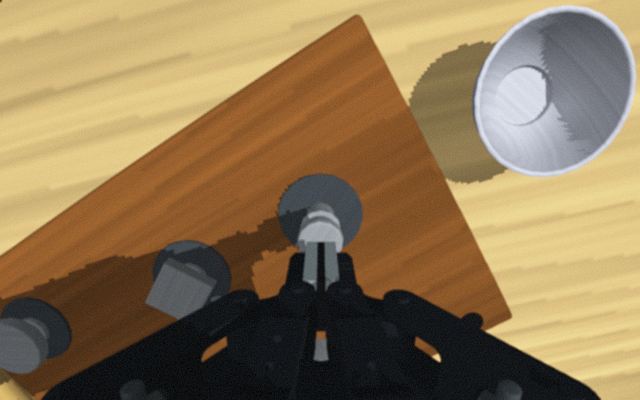

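The disc and square are both down. The fingertips are centred over the button at (321,235) in the wrist view. Pressing it.

```bash
python3 -m inch '[[[0,0,5,0,0,0,1],[0,0,5,0,0,0,1],[0,0,4,0,0,0,1],[0,0,3,0,0,0,1],[0,0,3,0,0,0,1],[0,0,3,0,0,0,1],[0,0,3,0,0,0,1],[0,0,2,0,0,0,1],[0,0,2,0,0,0,1],[0,0,2,0,0,0,1],[0,0,0,0,0,0,1],[0,0,0,0,0,0,1]]]'; python3 -m inch '[[[0,0,1,0,0,0,1],[0,0,1,0,0,0,1],[0,0,0,0,0,0,1]]]'
```

```text
clock: 13.75
tool_pos: [0.5615, -0.0794, 0.117]
tool_rot: [-3.12, 0.366, -0.001]
ft_force: [0.3, 0.9, 0.4]
finger_gap: -0.001
clock: 14.0
tool_pos: [0.5616, -0.0794, 0.1154]
tool_rot: [-3.12, 0.366, -0.001]
ft_force: [-1.0, -0.3, 1.0]
finger_gap: 0.0
```

```bash
python3 - <<'E'
from h import *
s=arm.snapshot("side"); f=s["frame"];t=arm.sense();print(t["tool_pos"],t["ft_force"])
cv2.imwrite(f"pics/side9.png",cv2.resize(f[150:300,230:430],None,fx=4,fy=4)[:,:,::-1])
E
```

```text
[ 0.56163146 -0.07940077  0.11542025] [ 0.14951638 -0.3356848   0.53271707]
```

View pics/side9.png

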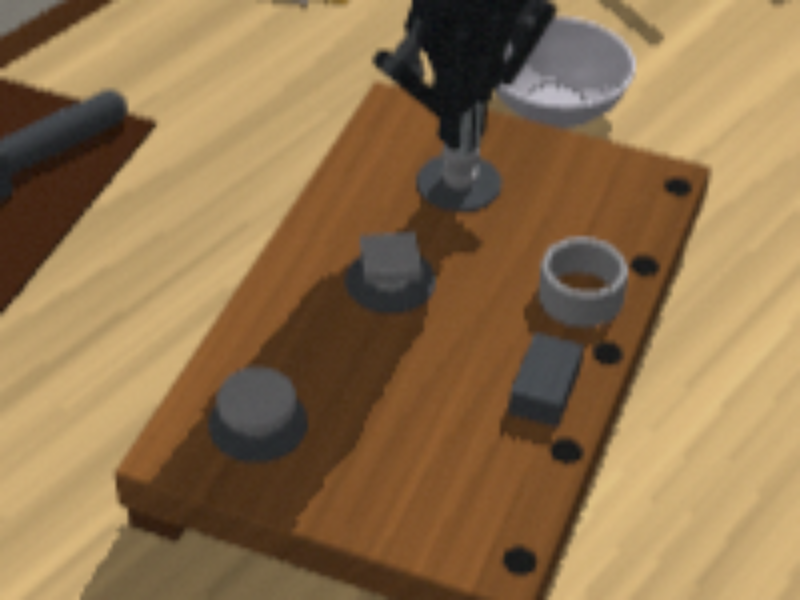

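The fingertip is on the button, which is going down at about (462,150) in the crop. Finishing in small steps.

```bash
python3 -m inch '[[[0,0,1,0,0,0,1],[0,0,1,0,0,0,1],[0,0,1,0,0,0,1],[0,0,0,0,0,0,1]]]'; python3 -m inch '[[[0,0,1,0,0,0,1],[0,0,0.5,0,0,0,1],[0,0,0,0,0,0,1]]]';python3 -m inch '[[[0,0,0.5,0,0,0,1],[0,0,0,0,0,0,1],[0,0,0,0,0,0,1]]]'
```

```text
clock: 14.38
tool_pos: [0.5616, -0.0794, 0.1123]
tool_rot: [-3.12, 0.366, -0.001]
ft_force: [0.5, -0.2, 2.6]
finger_gap: -0.001
clock: 14.63
tool_pos: [0.5616, -0.0794, 0.1108]
tool_rot: [-3.12, 0.366, -0.001]
ft_force: [1.1, 0.1, 1.7]
finger_gap: 0.006
clock: 14.88
tool_pos: [0.5616, -0.0794, 0.1104]
tool_rot: [-3.12, 0.366, -0.001]
ft_force: [1.5, -0.7, 2.6]
finger_gap: 0.002
```

```bash
python3 -m inch '[[[0,0,0.5,0,0,0,1],[0,0,0,0,0,0,1],[0,0,0,0,0,0,1]]]'; python3 -m inch '[[[0,0,0.5,0,0,0,1],[0,0,0,0,0,0,1],[0,0,0,0,0,0,1]]]'
```

```text
clock: 15.13
tool_pos: [0.5616, -0.0794, 0.1101]
tool_rot: [-3.12, 0.366, -0.001]
ft_force: [1.5, 0.3, 3.5]
finger_gap: 0.0
clock: 15.38
tool_pos: [0.5616, -0.0794, 0.1099]
tool_rot: [3.12, -0.366, 0.002]
ft_force: [1.3, -0.3, 6.1]
finger_gap: 0.001
```

Same stop signature (6.1 N at 84.9 mm). Retracting to the earlier viewpoint to verify all three.

```bash
python3 -m inch '[[[0,0,-2,0,0,0,1],[0,0,-8,0,0,0,1],[0,0,-30,0,0,0,1],[0,0,-30,0,0,0,1],[0,0,-30,0,0,0,1],[0,0,-30,0,0,0,1],[0,0,-30,0,0,0,1],[0,0,-30,0,0,0,1],[-19,-19,0,0,0,0,1],[-19,-19,0,0,0,0,1],[-19,-19,0,0,0,0,1],[-19,-19,0,0,0,0,1],[-19,-19,0,0,0,0,1],[-19,-19,0,0,0,0,1],[0,0,0,0,0,0,1],[0,0,0,0,0,0,1],[0,0,0,0,0,0,1]]]'; python3 - <<'E'
from h import *
import pickle
w=arm.snapshot("wrist");si=arm.snapshot("side");sc=arm.snapshot("scene")
pickle.dump((w,si,sc),open("v10.pkl","wb"))
cv2.imwrite("pics/wrist10.png",w["frame"][:,:,::-1])
a=cv2.resize(sc["frame"][155:275,240:440],None,fx=4,fy=4)[:,:,::-1];cv2.imwrite("pics/scene10.png",a)
cv2.imwrite("pics/side10.png",cv2.resize(si["frame"][150:300,230:430],None,fx=4,fy=4)[:,:,::-1])
E
```

```text
clock: 16.8
tool_pos: [0.4764, 0.0577, 0.2991]
tool_rot: [3.12, -0.366, -0.002]
ft_force: [0.2, 0.2, -0.8]
finger_gap: -0.002
```

View pics/wrist10.png

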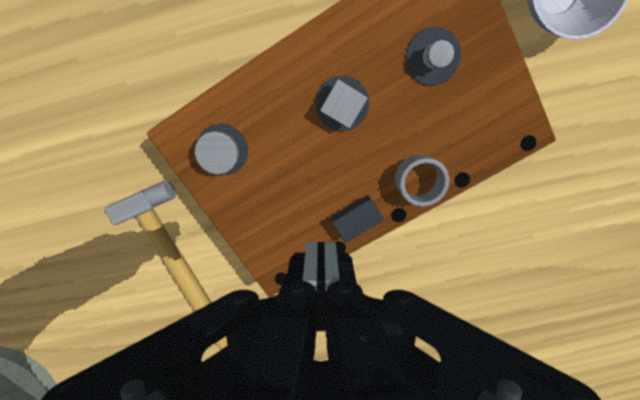

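View pics/scene10.png

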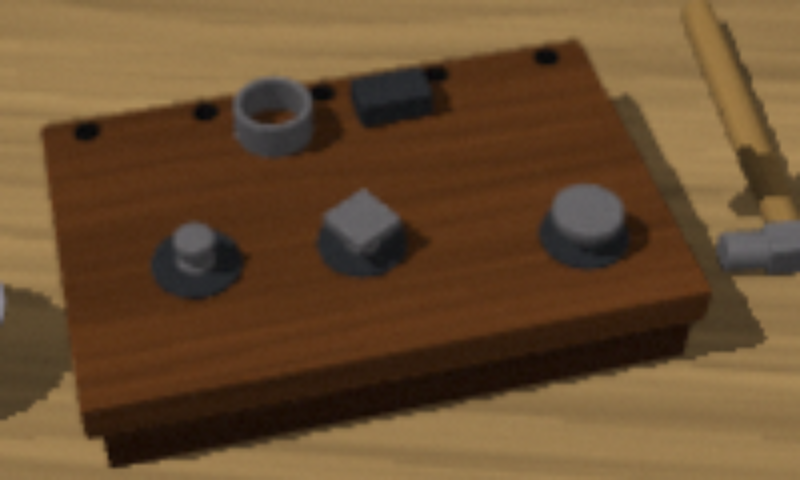

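View pics/side10.png

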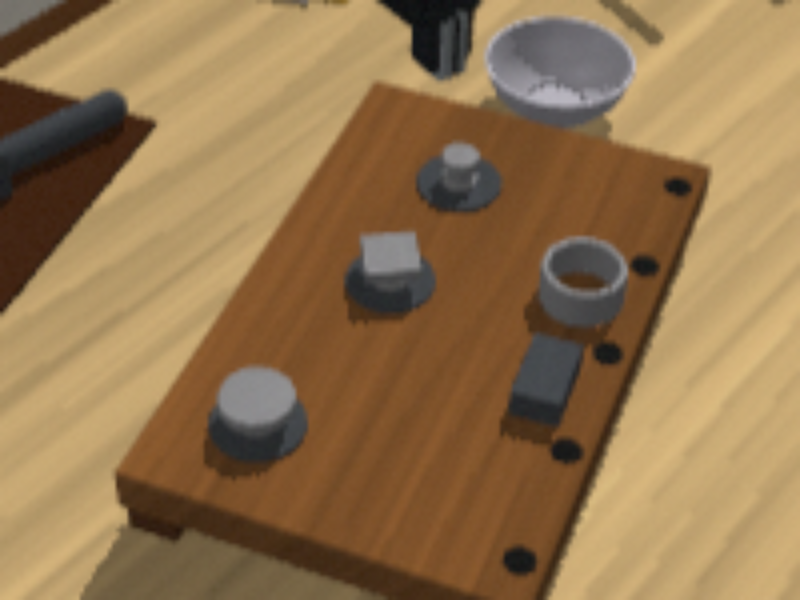

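All three heads now sit low on their rings: disc (217,153), square (344,104), button (440,54) in the wrist view. The collar, block, hammer and bowl look unmoved. Measuring the head heights and checking the bystanders.

```bash
python3 - <<'E'
from h import *
import pickle
w,si,sc=pickle.load(open("v10.pkl","rb"))
c=lambda s,roi,t:max(blobs(s,roi,t),key=lambda b:b[0])[2]
for n,rs,ri,rw in [("disc",(374,196,400,222),(280,238,306,268),(180,115,255,190)),("sq",(315,198,345,222),(315,200,340,228),(310,70,378,140)),("btn",(278,205,300,225),(338,183,352,200),(415,30,465,80))]:
    u,v,q=c(sc,rs,85),c(si,ri,105),c(w,rw,125)
    x,e=tri((sc,u),(si,v),(w,q)); print(n,u.round(1),v.round(1),q.round(1),x.round(4),np.round(e,1),"sc-w",tri((sc,u),(w,q))[0].round(4),"si-w",tri((si,v),(w,q))[0].round(4))
w2=pickle.load(open("wrist2.pkl","rb"));s0=pickle.load(open("side0.pkl","rb"))
d=cv2.absdiff(s0["frame"],si["frame"]).max(2)
for n,(x0,y0,x1,y1) in {"collar":(364,208,390,234),"block":(354,233,378,258),"hammer":(246,300,375,385),"bowl":(350,153,390,182)}.items(): print(n,d[y0:y1,x0:x1].max(),d[y0:y1,x0:x1].mean().round(1))
E
```

```text
disc [386.4 206.9] [293.6 248.6] [215.9 152.1] [0.5202 0.1563 0.0827] [2.  1.4 1.2] sc-w [0.5217 0.1548 0.0865] si-w [0.5209 0.1571 0.0811]
sq [330.  208.8] [327.2 212.8] [343.6 103.3] [0.5369 0.0202 0.083 ] [1.9 1.4 0.9] sc-w [0.5379 0.0198 0.0858] si-w [0.5377 0.0204 0.0811]
btn [287.8 213.9] [344.8 188.4] [441.2  53. ] [ 0.561  -0.0789  0.0826] [1.8 1.5 0.8] sc-w [ 0.5616 -0.079   0.0847] si-w [ 0.562  -0.0795  0.0801]
collar 10 5.5
block 10 5.3
hammer 85 15.7
bowl 14 7.4
```

All three heads measure the same height, 82.6–83.0 mm. That carries the views' earlier −2 to −4 mm bias (the seat rings read low by about as much), so it agrees with 85 mm and with the force stop. The hammer pixels differ, most likely from the arm's shadow. A quick check of its outline, then I'll hand in.

```bash
python3 - <<'E'
from h import *
import pickle
w,si,sc=pickle.load(open("v10.pkl","rb"));w2=pickle.load(open("wrist2.pkl","rb"));s0=pickle.load(open("side0.pkl","rb"))
for a in (w2,w): print([(n,c.round(1)) for n,_,c in blobs(a,(95,170,185,235),85,200)])
for a in (s0,si): print([(n,c.round(1)) for n,_,c in blobs(a,(240,295,290,345),85,100)])
print(arm.finish_job())
E
```

```text
[(np.int32(1408), array([139.2, 202.8]))]
[(np.int32(1446), array([139.7, 202.2]))]
[(np.int32(441), array([263.5, 317.8]))]
[(np.int32(457), array([263.5, 317.9]))]
the job is handed in; nothing more can be done
None
```

I pushed all three dogs home with the shut fingertips, in the order asked (wide round, square, small round), and handed the job in at about 17 s of the 45 s allowed.

- **Seating:** on each dog the force rose from about 3 N to about 6 N within 0.5 mm, at a tip height of 84.8–84.9 mm against a home height of 85 mm. The largest reading was about 6.4 N, so the sprung heads barely sank, if at all. I never gripped or pulled a dog.
- **Camera check after retracting:** the three heads measured 82.6–83.0 mm high, all equal. That is about 2 mm under 85; the seat rings measured low too, by 3–5 mm. The rays missed each other by 1–2 mm. I took the force stop as the deciding evidence.
- **Bystanders:** the collar, block and bowl show no change in the side view. Pixels on the hammer did change, but its head's centre stayed within 0.1 px in the side view and under 1 px in the wrist view, so I put that down to the arm's shadow.
- **At hand-in:** the gripper was clear, about 0.19 m above the home heads.

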